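# Hang a slide-staining rack on a swinging drain hook

### The job

Slide the slide rack straight out from under the low shelf by its end lug until it is quite clear of the shelf, and let go of it, standing on the bench. Then steady the swinging drop hook with a touch until it hangs still on its own, and only then pick the rack up by its carrying bar and hang the bar in the hook, leaving the rack hanging level and at rest. Keep the rack upright throughout and leave the small amber vial and the other loose things where they stand.

Things in the scene. Friction and masses are not known exactly. Their poses are not given: they have to be found in the camera images.
- shelf: low bench shelf, fixed: clear glass top 250 deep (x) x 260 wide (y) on two white side panels 12 thick, underside 125 above the bench, top face at 137, small bottles on its back half up to 230 high. Origin on the bench under the middle of its front edge (the line x = 0); x points into the shelf, away from the front, z up.
- rack_bar (a point): middle of the steel slide rack's carrying bar: a straight 9 mm round bar along the rack, centre line 110 above the rack's underside, between two 9 mm posts at x = -62 and +62; 73 of open space under it. Rack about 0.3 kg, centre of mass within 5 mm of straight below this point, about 90 lower. Clears the shelf's underside by 10. Axes: x along the rack away from its lug, z up.
- rack_lug (a point): centre of the rack's end lug, a steel block 40 long (x) x 18 wide (y) x 32 high on the bench, 118 before (-x) and 94 below the bar's middle, joined by a thin neck to the rack's basket, which is 140 long x 40 wide x 32 high and holds glass slides. At the start only lug, neck and the basket's end stick out from the shelf. Too far from the centre of mass to carry by. Axes as rack_bar.
- stand: drain stand, fixed: steel drip tray 220 x 150 x 20 on the bench, behind it (+x) a post 18 thick at x = 190, 420 high, from it a 14 mm rod at height 395 towards -x, ending 8 past the hook's pivot. Origin on the bench under the pivot; z up; the hook swings in its y-z plane.
- hook_pivot (a point): pivot of the drop hook on the stand, 370 above the bench, between two cheek plates 16 wide reaching 6 below it. Axes as the stand's.
- drop_hook (a joint): swing angle of the hook about the stand's x axis, rad: 0 hanging straight down, positive with its lower end towards the stand's +y. Nearly frictionless, swinging from the start (0.3 to 0.5 rad to each side, about 1.6 Hz), does not die down by itself in the time given; a touch absorbs most of the swing. Dark steel, 0.15 kg.
- hook_throat (a point): where the centre of a 9 mm bar lies once hung in the hook: 125.5 below the pivot. Moves with the hook (x along the pivot axis, z up the shank). Hook of 8 mm round steel bent in its y-z plane, open towards +y: the bar, held along x, comes from +y over the tip, its centre 75 to 88 below the pivot, to y = 0, and is then lowered into the throat.
- hook_back (a point): on the straight back of the hook (wire centre, 8 thick): y = -20, 98 below the pivot; a good place to touch from the -y side. The shank goes straight down from the pivot for 55 (a barrel 15 thick from 16 to 50 down), slants out to y = -20 at 78 down, then straight down to 116, and round the bottom (134 down at y = 0). Moves with the hook.
- hook_tip (a point): centre of the hook's 12 mm ball tip: y = +24, 107 below the pivot. Moves with the hook.
- vial: small amber vial 22 across, 55 high, standing between shelf and stand; a bystander. Origin at its foot.
- jar: amber jar 48 across, 50 high; a bystander. Origin at its foot.
- dish: round glass dish 60 across, 15 high, near the robot; a bystander. Origin at its foot.
- slide_box: grey slide box 80 x 100 x 35 at the right; a bystander. Origin under its centre.
- beaker: glass beaker 70 across, 90 high at the left; a bystander. Origin at its foot.
- wash_bottle: white bottle 60 across, 140 high at the left; a bystander. Origin at its foot.
Mind the look-alikes: they are no part of the job. Several things look just like the part that bears rack_bar: the one meant starts farthest to the robot's left.

How it is judged:
By the outcome, as a careful person would: the job done as asked, in the order asked, and still so for the second after the job is handed in, with the robot touching nothing.
It also fails if it takes over 72 s, if anything falls off the work surface, if the arm or the gripper's body presses on something with over 40 N, if the wrist force passes 120 N, or if a joint passes its speed limit or range.

### The arm

A 7-joint arm with a two-finger parallel gripper is mounted at the origin on the work surface. World frame = base frame: x ahead of the robot, y to its left, z up, the work surface at z = 0. Lengths are in mm, angles in rad, forces in N, time in s.
With the tool pointing down it reaches from about 400 to 875 mm from the base axis. Payload 19.3 kg.
Tool frame: the origin (TCP) lies at the very end of the fingers, on their centre line; the grasp point (between the pads) lies 19 mm behind it (grip_point_offset is the z of the grasp point in the tool frame, in mm); z points along the fingers, y is the line along which they close (so a half turn about z gives the same grasp; the last joint's range is limited). The gripper opens to 85 mm and grips with 20 to 120 N. Pads are 22 mm wide; open, the fingers measure 114 mm over their backs; the gripper's body (76 mm by 85 mm) begins 54 mm behind the grasp point. The pads swing forward as they close: fully open they stand 13 mm farther back than shut.
Start: joints at [-0.07, 0.521, -0.036, 1.599, 0.021, 1.021, -0.113], TCP at [624.992, -0.025, 231.291] pointing down, gripper open.
Joint ranges: [-2.91, 2.91], [-0.3, 2.13], [-1.5, 1.42], [0.17, 2.43], [-1.26, 4.41], [0.16, 1.93], [-2.52, 2.52]. Speed limits (rad/s): [1.89, 1.89, 2.39, 2.39, 3.01, 3.01, 3.01].

### API

Orientations are given as a 3x3 rotation matrix whose columns are the frame's x, y, z axes.
In Python, from workcell import movep, movel, goto_joints, open_gripper, clamp, wait, inverse_kinematics, read_state, camera, PlanningError, finish_job, grip_point_offset gives the robot as it stands. Calls block until the motion is done:
- movep(position, orientation): joint-space move of the TCP to a pose.
- movel(position, frame=None, max_speed=150, guard=None): straight line of the TCP; frame=None keeps the orientation; max_speed is the mean speed in mm/s. With guard (N) it stops when the force on the tool has changed by that much, and returns True; else False.
- goto_joints(angles): joint-space move.
- open_gripper() and clamp(): open the fingers fully, or close them until they stop; the grip force is fixed at half the most.
- wait(seconds).
- inverse_kinematics(position, orientation): joint angles nearest the present ones, or None.
- read_state(): the state.
- camera(name): name is "scene" or "side" or "wrist"; returns a dict with "image" (384x512x3 uint8, blue, green, red), "range_z" (384x512 float32, mm along the optical axis (not along the pixel's ray), 0 where there is no reading), "fx", "fy", "cx", "cy" (pixels), "dist_coeffs" ([k1, k2, p1, p2, k3] as OpenCV has them; the pictures are not rectified), "cam_to_world" (4x4, takes a point from camera to world coordinates). Camera axes: x right, y up, looking along -z (the intrinsics and any distortion apply to the point x, -y, -z); pixel columns grow to the right and rows downward; lengths in mm; the calibration is good to about 2 mm. A picture is of the moment at which its call begins.
A pose or a line that the arm cannot do raises PlanningError and nothing moves.
- finish_job(): hands the job in; it is judged then, once.
The state is a dict: "time": time; "qpos": joint angles; "qvel": joint speeds; "joint_efforts": joint torques, N m; "eef_pos": TCP position; "tool_rot": TCP orientation; "ft_force": force on the tool from outside, world axes, zero at the start; "torque": the same for the moment, N m; "finger_gap": finger opening in mm; "gripper_force": force on a finger pad.
Only numpy, scipy, OpenCV 4.12 (cv2) and the standard library are available. Lean on these libraries where they do the work, as an engineer would, in place of code of your own. Each camera call takes 0.05 s, during which the arm holds its last target. There are 200 camera calls.

## Working session

There is one attempt and no reset: what is moved stays moved. The work goes in short steps, each a Python script; the robot and the scene stay as the last script left them, time stands still between calls to the robot, and variables do not carry over. Pictures are saved under pics/ and viewed, at most 12 in all, crops included, and the job is handed in when it is done.

```bash
ls; mkdir -p pics
cat > h.py <<'E'
import numpy as np, cv2
from workcell import *
def snap(name):
    c=camera(name); 
    c['K']=np.array([[c['fx'],0,c['cx']],[0,c['fy'],c['cy']],[0,0,1]]); c['T']=np.array(c['cam_to_world']); c['D']=np.array(c['dist_coeffs'],float); return c
def ray(c,u,v):
    p=cv2.undistortPoints(np.array([[[u,v]]],float),c['K'],c['D'])[0,0]
    return c['T'][:3,3], c['T'][:3,:3]@np.array([p[0],-p[1],-1.])
def at(c,u,v,z=None):
    o,d=ray(c,u,v)
    if z is None: s=float(c['range_z'][int(round(v)),int(round(u))])
    else: s=(z-o[2])/d[2]
    return o+s*d
def cloud(c):
    h,w=c['range_z'].shape
    uu,vv=np.meshgrid(np.arange(w),np.arange(h))
    p=cv2.undistortPoints(np.stack([uu,vv],-1).reshape(-1,1,2).astype(float),c['K'],c['D']).reshape(h,w,2)
    s=c['range_z'][...,None]
    P=np.concatenate([p[...,:1]*s,-p[...,1:]*s,-s],-1)
    return P@c['T'][:3,:3].T+c['T'][:3,3]
def tri(c1,p1,c2,p2):
    o1,d1=ray(c1,*p1);o2,d2=ray(c2,*p2)
    A=np.stack([d1,-d2],1); s=np.linalg.lstsq(A,o2-o1,rcond=None)[0]
    a=o1+s[0]*d1;b=o2+s[1]*d2
    return (a+b)/2,np.linalg.norm(a-b)
import pickle
def save(c,n): pickle.dump(c,open(n,'wb'))
def load(n): return pickle.load(open(n,'rb'))
E
python3 - <<'E'
from h import *
for n in('scene','side'):
    c=snap(n); save(c,n+'.pkl'); cv2.imwrite(f'pics/{n}0.png',cv2.resize(c['image'],(768,576))); print(n,c['T'].round(2).tolist(),c['fx'],c['D'])
print(read_state()['time'],read_state()['tool_rot'],grip_point_offset)
E
```

```text
pics
scene [[0.87, -0.34, 0.36, 1047.54], [0.49, 0.61, -0.62, -922.84], [-0.01, 0.72, 0.7, 1258.59], [0.0, 0.0, 0.0, 1.0]] 496.4449242879223 [0.02840209 0.         0.         0.         0.        ]
side [[-0.98, 0.09, -0.16, 323.26], [-0.18, -0.54, 0.82, 1050.53], [-0.01, 0.84, 0.55, 901.39], [0.0, 0.0, 0.0, 1.0]] 384.59761789395117 [-0.07864153  0.          0.          0.          0.        ]
0.1 [[ 6.80708605e-06  9.99999448e-01 -1.05036738e-03]
 [ 9.99999998e-01 -6.86781800e-06 -5.78161284e-05]
 [-5.78233103e-05 -1.05036699e-03 -9.99999447e-01]] -18.700000000000003
```

View pics/scene0.png

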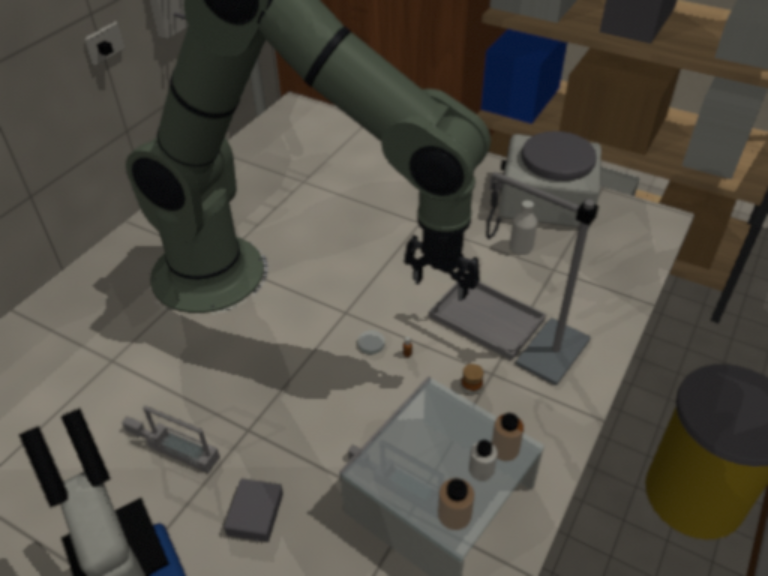

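View pics/side0.png

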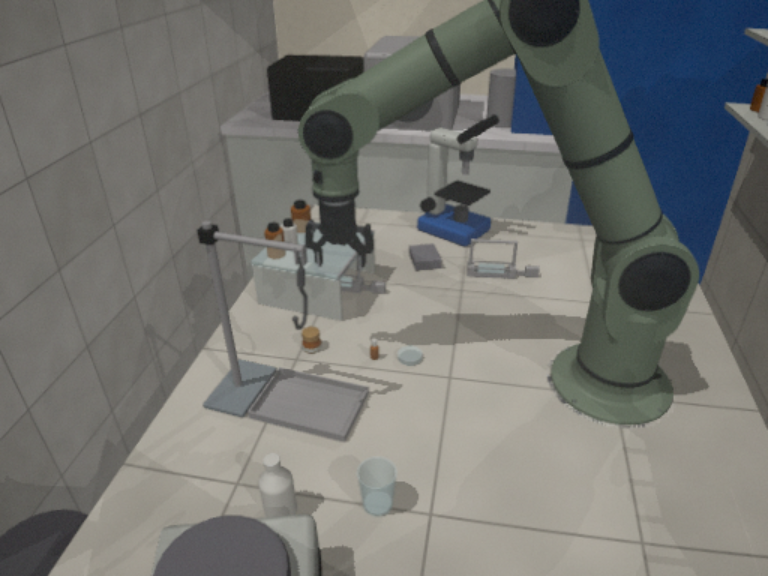

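The scene view shows the robot, the drain stand with its hook at (493,205), and the shelf around (440,470). One rack sticks its lug out of the shelf at (352,455), and a look-alike rack stands free at (175,440). In the side view the shelf rack's lug is at (378,288) and the free rack is at (500,262). The shelf rack has the larger y, so it should be the one meant. I'll confirm it in an enlarged crop and get coarse numbers.

Run:
```python
from h import *
s=load('scene.pkl'); d=load('side.pkl')
for n,u,v,z in [('lug s',352,453,32),('free rack bar mid s',175,422,110),('free lug',132,425,32),('vial foot',407,355,0),('jar',473,388,0),('dish',370,345,0),('shelf corner FL',430,380,137),('shelf FR',343,476,137),('shelf BR',460,557,137),('shelf BL',541,449,137),('rod end',490,178,395),('tray c1',430,312,20),('tray c2',470,280,20),('tray c3',545,318,20),('tray c4',510,355,20),('beaker?',524,250,0)]:
    print(n,at(s,u/1.5,v/1.5,z).round(0))
for n,u,v,z in [('lug d',380,284,32),('free lug d',530,266,32),('vial d',374,358,0),('rodend d',304,247,395),('post base d',235,382,0),('postTop',208,236,395),('traycorners',250,410,20),('',347,437,20),('',369,383,20),('',285,370,20),('jar',311,350,0),('dish',410,358,0)]:
    print(n,at(d,u/1.5,v/1.5,z).round(0))
print('rod end tri',tri(s,(490/1.5,178/1.5),d,(304/1.5,247/1.5)))
print('lug tri',tri(s,(350/1.5,452/1.5),d,(380/1.5,284/1.5)))
a=cv2.resize(s['image'][220:400,70:380],(800,464),interpolation=cv2.INTER_CUBIC)
b=cv2.resize(d['image'][100:310,140:360],(560,534),interpolation=cv2.INTER_CUBIC)
cv2.imwrite('pics/cropa.png',np.clip(a*1.8,0,255).astype('uint8'));
```

```text
lug s [ 592. -278.   32.]
free rack bar mid s [ 301. -422.  110.]
free lug [ 181. -434.   32.]
vial foot [556.   9.   0.]
jar [720.  -3.   0.]
dish [470.  -6.   0.]
shelf corner FL [ 677. -126.  137.]
shelf FR [ 641. -379.  137.]
shelf BR [ 875. -410.  137.]
shelf BL [ 914. -166.  137.]
rod end [639. 182. 395.]
tray c1 [549. 131.  20.]
tray c2 [584. 270.  20.]
tray c3 [783. 241.  20.]
tray c4 [757. 102.  20.]
beaker? [649. 453.   0.]
lug d [ 586. -262.   32.]
free lug d [ 174. -431.   32.]
vial d [549.  12.   0.]
rodend d [634. 189. 395.]
post base d [846. 151.  -0.]
postTop [825. 178. 395.]
traycorners [769. 247.  20.]
 [549. 283.  20.]
 [538. 121.  20.]
 [737. 112.  20.]
jar [707.   9.   0.]
dish [464.  -3.   0.]
rod end tri (array([636.41775241, 185.32910517, 392.51650007]), np.float64(2.072986139945352))
lug tri (array([ 586.79455308, -274.28478488,   24.76630794]), np.float64(3.6897880829576404))
```

View pics/cropa.png

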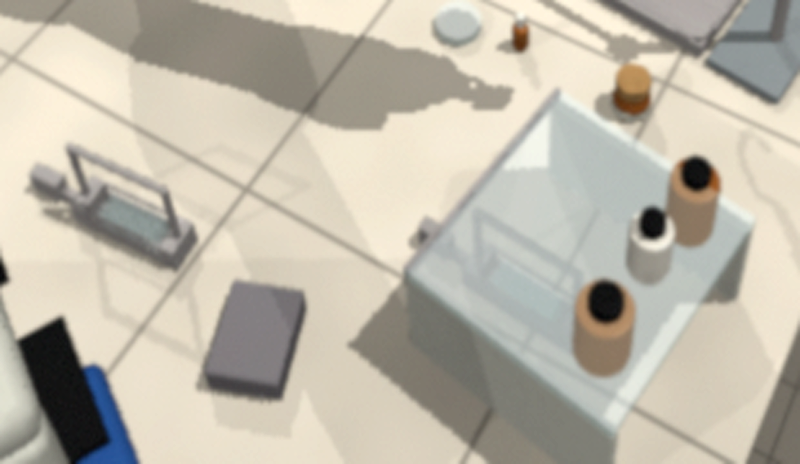

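Two racks could be meant: the one under the shelf, with its lug at scene (352,455), and the free-standing one at (175,440). The one under the shelf lies farthest to the robot's left (y ≈ -270 against -430) and pokes out from the shelf as described, so it is the one. Next is a closer look with the wrist camera above its lug.

```bash
cat >> h.py <<'E'
def R(yaw,t=0.,sgn=1):
    a=np.array([np.cos(yaw),np.sin(yaw),0]); z=np.sin(t)*a-np.cos(t)*np.array([0,0,1.])
    y=sgn*np.array([-np.sin(yaw),np.cos(yaw),0]); return np.stack([np.cross(y,z),y,z],1)
E
python3 - <<'E'
from h import *
yaw=-0.14
u=np.array([np.cos(yaw),np.sin(yaw),0]); v=np.array([-u[1],u[0],0])
for s in(1,-1):
    print(s)
    for n,p,t in [('lug',[584,-270,8],0),('lugout',[425,-250,8],0),('bar',[530,-255,95],.7),('hang',np.array([644,184,244])-u*30,.7),('hangy',np.array([644,184,295])-u*30+v*65,.7),('touch',np.array([644,184,265])+u*12-v*120,.8)]:
        q=inverse_kinematics(np.array(p,float),R(yaw,t,s)); print(n,None if q is None else np.round(q,2))
movep([570,-265,190],R(yaw,0,1) if inverse_kinematics([570,-265,190],R(yaw,0,1)) is not None else R(yaw,0,-1))
c=snap('wrist'); save(c,'w1.pkl'); cv2.imwrite('pics/w1.png',cv2.resize(c['image'],(768,576)))
print(read_state()['time'],c['T'].round(2).tolist())
E
```

```text
1
lug [ 0.54  0.85 -0.3   1.66  0.36  0.68  1.48]
lugout [ 0.59  0.7  -0.24  2.07  0.38  0.41  1.48]
bar [ 1.38  1.01 -1.27  2.29  2.15  0.71  0.1 ]
hang [-0.73  0.36  0.14  2.09  1.24  0.43 -0.28]
hangy [-0.7   0.34 -0.02  1.94  1.02  0.62 -0.07]
touch [-0.64  0.31  0.32  2.2   1.85  0.27 -0.7 ]
-1
lug [ 0.16  0.86  0.28  1.69 -0.36  0.64 -1.07]
lugout [ 0.25  0.71  0.21  2.09 -0.39  0.38 -0.93]
bar [ 0.98  0.67 -0.66  2.3   2.84  0.41  2.32]
hang [-1.43  0.72  1.21  2.12 -1.23  0.26 -1.1 ]
hangy [-1.42  0.53  0.99  1.97  0.08  0.32 -2.4 ]
touch [-0.84  0.35  0.58  2.21  2.04  0.18  2.23]
1.7167 [[0.14, -0.95, -0.26, 503.86], [0.99, 0.13, 0.04, -255.35], [-0.0, -0.27, 0.96, 333.41], [0.0, 0.0, 0.0, 1.0]]
```

View pics/w1.png

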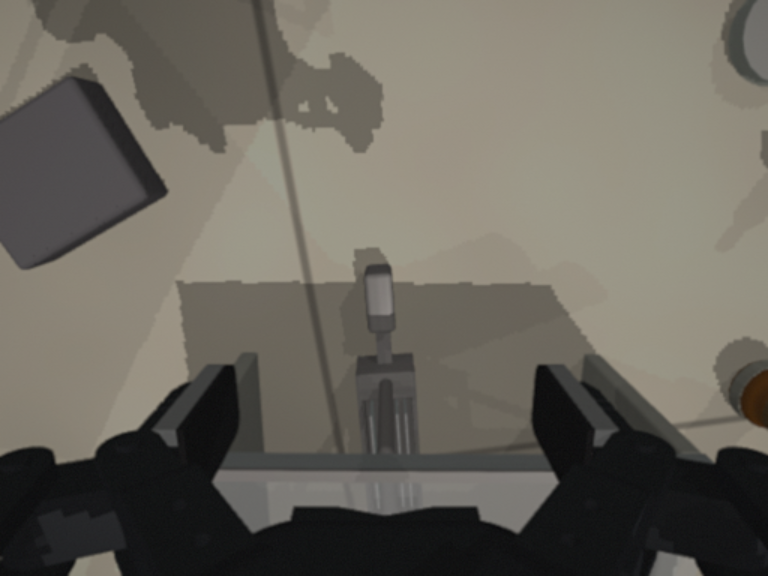

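The wrist view shows the lug at about (380,298), the neck at (384,345), the basket end at (386,365), the carrying bar down the middle at (387,420) and the shelf's front edge at v ≈ 460. The rack points straight along the shelf. I'll fit the lug and rack axis from the depth.

Run:
```python
from h import *
c=load('w1.pkl');P=cloud(c)
u0,u1,v0,v1=230,300,165,300
Q=P[v0:v1,u0:u1].reshape(-1,3)
top=Q[(Q[:,2]>20)&(Q[:,2]<42)]
a=np.array([np.cos(-.14),np.sin(-.14)]);b=np.array([-a[1],a[0]])
L=top[(top[:,:2]@a)<(np.array([590,-270])@a+45)]
print('n',len(L),'z',np.percentile(L[:,2],[5,50,95]).round(1))
s=L[:,:2]@a;t=L[:,:2]@b
for k in range(int(s.min()),int(s.max()),6):
    m=(s>=k)&(s<k+6)
    if m.sum()>3: print(k,m.sum(),'t',t[m].min().round(1),t[m].max().round(1),'z',np.median(L[m][:,2]).round(1))
for nm,(u,v) in {'lugtop far':(379,274),'lugtop near':(381,331),'mid':(380,300),'basket L':(358,372),'basket R':(414,372),'barA':(387,384),'barB':(388,452),'frontL':(262,462),'frontR':(520,462)}.items():
    z={'b':32,'l':32,'m':32,'f':137}[nm[0]]
    if nm[:3]=='bar':z=110
    p=at(c,u/1.5,v/1.5,z);print(nm,p.round(1),'depth',at(c,u/1.5,v/1.5).round(1),'s,t',(p[:2]@a).round(1),(p[:2]@b).round(1))
# independent height: scene view
s_=load('scene.pkl');print(tri(c,(380/1.5,300/1.5),s_,(352/1.5,453/1.5)))
```

```text
n 772 z [29.  32.4 33.7]
608 146 t -195.5 -178.2 z 31.4
614 115 t -195.4 -178.2 z 32.5
620 113 t -195.4 -178.2 z 32.6
626 116 t -194.5 -177.0 z 32.5
632 107 t -194.6 -177.2 z 32.6
638 108 t -193.6 -176.1 z 32.6
644 67 t -193.7 -176.0 z 32.2
lugtop far [ 577.4 -269.3   32. ] depth [ 577.4 -269.3   32. ] s,t 609.3 -186.1
lugtop near [ 615.2 -273.4   32. ] depth [ 615.3 -273.4   31.8] s,t 647.3 -184.9
mid [ 594.3 -271.1   32. ] depth [ 594.  -271.1   33. ] s,t 626.3 -185.5
basket L [ 641.8 -292.6   32. ] depth [ 643.6 -293.1   27.9] s,t 676.3 -200.2
basket R [ 646.9 -255.8   32. ] depth [ 646.8 -255.8   32.3] s,t 676.3 -163.0
barA [ 614.5 -269.7  110. ] depth [ 648.1 -274.1   42. ] s,t 646.1 -181.3
barB [ 652.9 -274.5  110. ] depth [ 650.6 -274.2  113.5] s,t 684.8 -180.7
frontL [ 632.2 -330.2  137. ] depth [ 634.5 -331.5  133.5] s,t 672.1 -238.7
frontR [ 648.6 -213.   137. ] depth [ 651.6 -212.1  133. ] s,t 672.0 -120.4
(array([ 592.9294437 , -273.84845986,   28.65082172]), np.float64(6.943909290694108))
```

Run:
```python
from h import *
a=np.array([np.cos(-.14),np.sin(-.14),0]);b=np.array([-a[1],a[0],0])
p=a*624-b*186
movel([p[0],p[1],60],R(-.10),max_speed=200)
movel([p[0],p[1],5],max_speed=100,guard=15)
clamp(); st=read_state();print(st['time'],st['finger_gap'],st['eef_pos'],st['gripper_force'])
d=np.array([np.cos(-.12),np.sin(-.12),0])
q=np.array(st['eef_pos'])-182*d
print(movel(q,max_speed=90)); st=read_state();print(st['time'],st['eef_pos'],st['ft_force'])
open_gripper()
q[2]=150; movel(q,max_speed=200)
for s in(1,-1):
  for t in(.35,.5,.6,.7):
    for s_ in (1,):
        g=np.array([q[0],q[1],0])+(122-36)*np.array([np.cos(-.1),np.sin(-.1),0])
        R_=R(-.1,t,s); tcp=g+[0,0,110]+19*R_[:,2]
        k=inverse_kinematics(tcp,R_);print(s,t,None if k is None else np.round(k,2))
print(np.round(read_state()['qpos'],2))
c=snap('wrist'); save(c,'w2.pkl')
P=cloud(c);m=(P[...,2]>100)&(P[...,2]<125)&(c['range_z']>0)
c2=snap('scene');save(c2,'s2.pkl')
im=np.hstack([c['image'],c2['image'][200:,150:350]]) if 0 else c['image']
cv2.imwrite('pics/w2.png',cv2.resize(im,(768,576)));print(read_state()['time'])
```

```text
3.8667 16.627106752036607 [ 592.23917229 -271.25315804    5.37813522] 59.10887002944946
False
6.0333 [ 411.46631575 -249.44526624    5.32780474] [-0.51278249  0.08318072  1.77232879]
1 0.35 [ 0.68  0.55 -0.32  2.13  0.32  0.16  1.59]
1 0.5 [ 1.07  0.65 -0.79  2.21  1.78  0.26  0.26]
1 0.6 [ 1.4   0.95 -1.27  2.26  1.91  0.64  0.33]
1 0.7 [ 1.44  1.   -1.27  2.31  2.16  0.65  0.15]
-1 0.35 [ 0.16  0.57  0.37  2.15 -1.26  0.33 -0.05]
-1 0.5 [ 0.49  0.54 -0.03  2.24  4.14  0.19  0.92]
-1 0.6 [ 0.99  0.62 -0.63  2.27  2.71  0.24  2.47]
-1 0.7 [ 0.97  0.64 -0.57  2.33  3.11  0.39  2.11]
[ 0.71  0.43 -0.37  2.03  0.24  0.71  1.66]
7.675
```

View pics/w2.png

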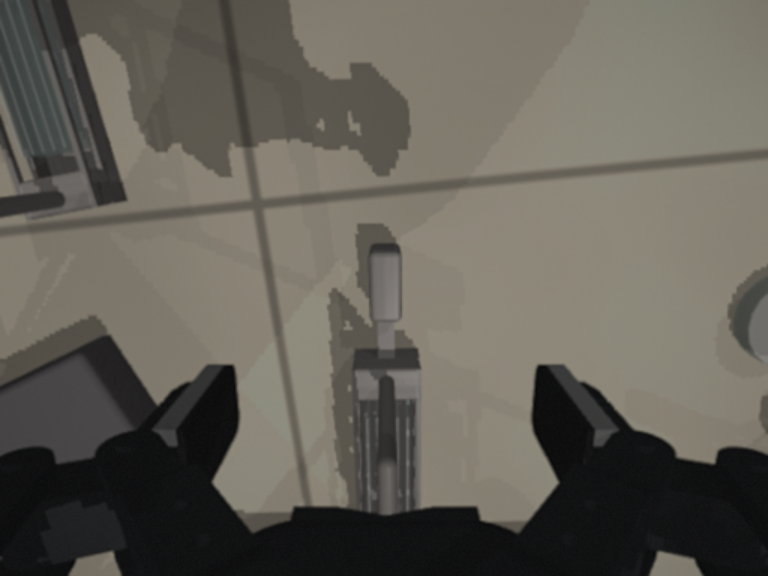

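The rack stands fully clear of the shelf, lug at (385,283), bar at (387,380–500), upright. Next I'll locate the bar and the stand's rod and hook from depth.

Run:
```python
from h import *
c=load('w2.pkl');P=cloud(c)
Q=P[150:345,225:295].reshape(-1,3)
bar=Q[(Q[:,2]>103)&(Q[:,2]<118)];print('bar n',len(bar),bar.min(0).round(1),bar.max(0).round(1))
A=np.polyfit(bar[:,0],bar[:,1],1);print('bar yaw',np.arctan(A[0]).round(3),'y at x=500',np.polyval(A,500).round(1),'topz',np.median(bar[:,2]).round(1))
L=P[160:218,240:272].reshape(-1,3);L=L[(L[:,2]>29)&(L[:,2]<35)];print('lug',((L.min(0)+L.max(0))/2).round(1),L.min(0).round(1),L.max(0).round(1))
d=snap('side');save(d,'d2.pkl')
for n,c in(('s',load('s2.pkl')),('d',d)):
    P=cloud(c).reshape(-1,3);ok=c['range_z'].reshape(-1)>0
    m=ok&(P[:,2]>382)&(P[:,2]<410)&(P[:,0]>600)&(P[:,0]<815)&(P[:,1]>120)&(P[:,1]<230);r=P[m]
    A=np.polyfit(r[:,0],r[:,1],1);print(n,'rod',len(r),'xmin',np.sort(r[:,0])[:6].round(1),'yaw',np.arctan(A[0]).round(3),'y@640',np.polyval(A,640).round(1),'zmax',r[:,2].max().round(1))
    m=ok&(P[:,2]>230)&(P[:,2]<350)&(P[:,0]>600)&(P[:,0]<690)&(P[:,1]>100)&(P[:,1]<270);h=P[m]
    print(' hook n',len(h),np.median(h,0).round(1),h.min(0).round(1),h.max(0).round(1))
    m=ok&(P[:,2]>100)&(P[:,2]<380)&(P[:,0]>800)&(P[:,0]<870)&(P[:,1]>120)&(P[:,1]<200);h=P[m];print(' post',len(h),h.mean(0).round(1))
    m=ok&(P[:,2]>15)&(P[:,2]<25)&(P[:,0]>500)&(P[:,0]<800)&(P[:,1]>60)&(P[:,1]<310);h=P[m][:,:2].astype(np.float32);print(' tray',cv2.minAreaRect(h))
s=load('s2.pkl')
im=np.hstack([cv2.resize(s['image'][100:260,280:420],(420,480),interpolation=3),cv2.resize(d['image'][140:300,120:250],(380,480),interpolation=3)])
cv2.imwrite('pics/hook.png',np.clip(im*1.6,0,255).astype('uint8'))
```

```text
bar n 603 [ 466.7 -260.8  103.1] [ 495.5 -250.7  116.8]
bar yaw -0.087 y at x=500 -257.5 topz 113.9
lug [ 416.3 -250.2   32. ] [ 396.1 -260.5   29. ] [ 436.5 -240.    34.9]
s rod 318 xmin [633.4 634.1 636.2 636.4 636.6 636.9] yaw -0.12 y@640 189.7 zmax 406.0
 hook n 135 [647.2 192.1 281.7] [639.6 175.8 238.3] [656.  230.8 349.3]
 post 424 [836.9 164.2 246.9]
 tray ((680.2092895507812, 188.0540771484375), (162.2024688720703, 260.432861328125), 81.41273498535156)
d rod 339 xmin [630.2 630.5 630.7 630.9 631.2 631.3] yaw -0.121 y@640 196.2 zmax 407.4
 hook n 167 [640.9 205.9 280.4] [632.8 191.5 239. ] [650.3 248.5 349.2]
 post 466 [827.4 174.4 247.2]
 tray ((671.9644165039062, 190.03074645996094), (157.9180145263672, 256.994140625), 83.83343505859375)
```

View pics/hook.png

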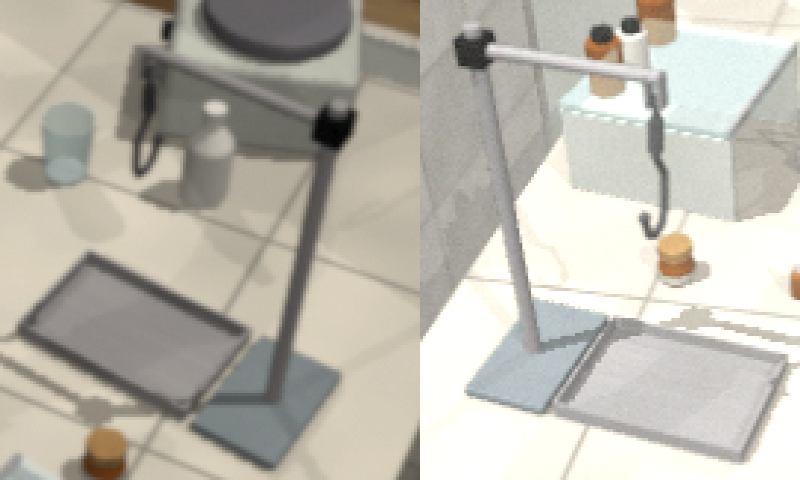

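```bash
cat >> h.py <<'E'
PV=np.array([642,193,370.]); YS=-.122
U=np.array([np.cos(YS),np.sin(YS),0]);V=np.array([-U[1],U[0],0])
def st(x,y,z): return PV*[1,1,0]+x*U+y*V+np.array([0,0,z])   # stand coords -> world
def hookang(n=8,dt=.1,name='side'):
    o=[]
    for i in range(n):
        c=snap(name);P=cloud(c).reshape(-1,3);P=P[c['range_z'].reshape(-1)>0]
        q=P-PV; x=q@U;y=q@V;z=q[:,2]
        m=(abs(x)<14)&(z<-80)&(z>-140)&(abs(y)<85)
        o.append((read_state()['time'],int(m.sum()),y[m].mean().round(1) if m.sum() else None))
        wait(dt)
    return o
E
python3 - <<'E'
from h import *
Rt=R(YS,.8)
p=np.array(read_state()['eef_pos']);movel([p[0]+20,p[1]+40,300],max_speed=250)
clamp()
print(hookang(6,.07))
movep(st(14,-130,260),Rt)
print(read_state()['time'],np.round(read_state()['qpos'],2))
movel(st(14,-30,260),max_speed=60)
wait(1.2)
c=snap('side');cv2.imwrite('pics/touch.png',cv2.resize(c['image'][120:290,120:300],(720,680)[:2] and (635,600),interpolation=3))
print(read_state()['time'],read_state()['eef_pos'],st(14,-30,260),read_state()['ft_force'])
E
```

```text
[(9.3167, 69, np.float64(-28.5)), (9.4333, 70, np.float64(-30.7)), (9.55, 82, np.float64(1.9)), (9.6667, 89, np.float64(29.8)), (9.7833, 91, np.float64(19.3)), (9.9, 76, np.float64(-17.1))]
12.1 [-0.5   0.31  0.17  2.2   1.89  0.3  -0.71]
15.1667 [652.25299696 161.5640882  260.01150562] [652.24501365 161.51921705 260.        ] [ 0.07974028  0.27846829 -0.10271268]
```

View pics/touch.png

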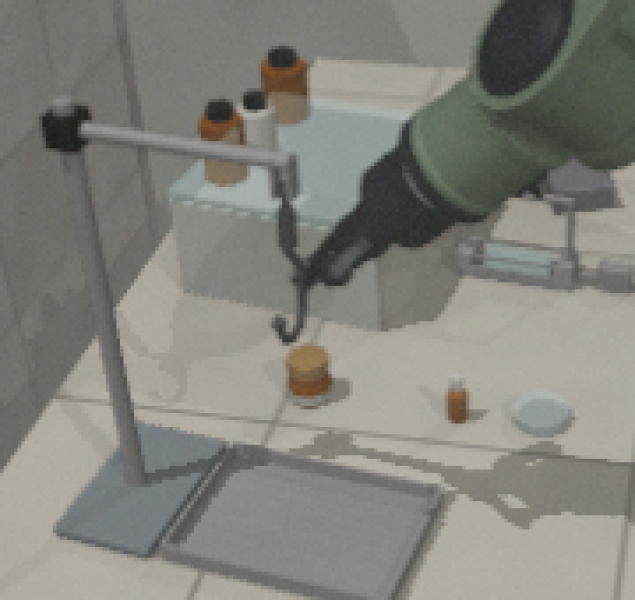

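The closed fingertips at (310,275) rest against the back of the hook. I'll withdraw slowly and check for swing.

Run:
```python
from h import *
movel(st(14,-45,260),max_speed=9)
movel(st(14,-100,260),max_speed=80)
for r in hookang(8,.05): print(r)
for r in hookang(3,.1,'scene'): print(r)
```

```text
(17.8667, 82, np.float64(-3.7))
(17.9667, 83, np.float64(-3.6))
(18.0667, 82, np.float64(-5.8))
(18.1667, 82, np.float64(-5.8))
(18.2667, 85, np.float64(-6.1))
(18.3667, 83, np.float64(-3.9))
(18.4667, 83, np.float64(-3.2))
(18.5667, 83, np.float64(-2.3))
(18.6667, 70, np.float64(-4.4))
(18.8167, 69, np.float64(-4.3))
(18.9667, 72, np.float64(-2.8))
```

Run:
```python
from h import *
movel(st(14,-30,260),max_speed=60); wait(.6)
movel(st(14,-42,260),max_speed=3.5)
movel(st(14,-110,260),max_speed=100)
for r in hookang(7,.05): print(r)
# pick plan
B=np.array([533.5,-260.4,110.]);yb=-.087;ub=np.array([np.cos(yb),np.sin(yb),0])
for gx in(-36,-40):
  for t in(.35,.4,.45,.5,.6,.7):
    R_=R(yb,t);tcp=B+gx*ub+19*R_[:,2];k=inverse_kinematics(tcp,R_);k2=inverse_kinematics(tcp+[0,0,85],R_)
    print(gx,t,None if k is None else np.round(k,2),None if k2 is None else np.round(k2,2))
print(np.round(read_state()['qpos'],2))
```

```text
(25.4417, 82, np.float64(-1.4))
(25.5417, 82, np.float64(-1.7))
(25.6417, 82, np.float64(-2.5))
(25.7417, 80, np.float64(-3.1))
(25.8417, 81, np.float64(-2.4))
(25.9417, 82, np.float64(-1.2))
(26.0417, 83, np.float64(-1.2))
-36 0.35 [ 1.09  0.68 -0.88  2.11  1.15  0.43  0.88] [ 1.24  0.58 -1.07  2.05  0.84  0.58  1.15]
-36 0.4 [ 0.97  0.61 -0.68  2.15  1.16  0.25  0.84] [ 1.26  0.57 -1.07  2.08  0.9   0.51  1.1 ]
-36 0.45 [ 0.96  0.61 -0.65  2.18  1.45  0.19  0.56] [ 1.28  0.57 -1.08  2.12  0.98  0.44  1.03]
-36 0.5 [ 1.12  0.68 -0.84  2.2   1.73  0.29  0.33] [ 1.16  0.48 -0.87  2.15  0.87  0.26  1.12]
-36 0.6 [ 0.78  0.58 -0.36  2.28  3.35  0.24 -1.35] [ 1.32  0.56 -1.06  2.22  1.48  0.27  0.57]
-36 0.7 [ 0.75  0.6  -0.29  2.34  3.48  0.43 -1.45] [ 0.95  0.42 -0.52  2.29  3.6   0.18 -1.6 ]
-40 0.35 [ 1.09  0.68 -0.88  2.11  1.15  0.43  0.87] [ 1.24  0.58 -1.07  2.05  0.84  0.57  1.15]
-40 0.4 [ 0.97  0.61 -0.68  2.15  1.17  0.24  0.83] [ 1.26  0.57 -1.07  2.09  0.89  0.5   1.1 ]
-40 0.45 [ 0.96  0.6  -0.65  2.19  1.47  0.18  0.54] [ 1.28  0.56 -1.08  2.12  0.98  0.43  1.03]
-40 0.5 [ 1.12  0.67 -0.84  2.21  1.75  0.29  0.31] [ 1.17  0.48 -0.87  2.16  0.87  0.25  1.12]
-40 0.6 [ 0.79  0.57 -0.36  2.29  3.36  0.25 -1.35] [ 1.33  0.56 -1.06  2.22  1.48  0.26  0.57]
-40 0.7 [ 0.75  0.6  -0.29  2.35  3.48  0.44 -1.45] [ 0.96  0.42 -0.52  2.3   3.6   0.19 -1.6 ]
[-0.57  0.32  0.2   2.18  1.82  0.31 -0.67]
```

Run:
```python
from h import *
B=np.array([533.5,-260.4,110.]);yb=-.087;ub=np.array([np.cos(yb),np.sin(yb),0]);t=.42
R_=R(yb,t);tcp=B-38*ub+19*R_[:,2]
pre=tcp-60*R_[:,2]+[0,0,30]
movel(st(14,-160,280),max_speed=200)
open_gripper()
movep(pre,R_);print(read_state()['time'],np.round(read_state()['qpos'],2))
print('guard',movel(tcp,max_speed=90,guard=8))
f0=read_state()['ft_force'];t0=np.array(read_state()['torque'])
clamp();s=read_state();print(s['time'],s['finger_gap'],s['gripper_force'],s['eef_pos'],tcp)
movel(tcp+[0,0,40],max_speed=60);wait(.3)
s=read_state();print(s['time'],'df',np.round(np.array(s['ft_force'])-f0,2),'dt',np.round(np.array(s['torque'])-t0,3),s['eef_pos'],s['finger_gap'])
print(np.round(s['qpos'],2))
c=snap('side');save(c,'d3.pkl');cv2.imwrite('pics/lift.png',cv2.resize(c['image'][100:270,180:380],(700,595),interpolation=3))
```

```text
29.8333 [ 1.31  0.53 -1.07  2.15  0.9   0.44  1.11]
guard False
31.6667 6.789066396423194 58.57047200202942 [ 503.36058076 -257.66895967   92.76713496] [ 503.36186719 -257.77134701   92.65131013]
32.7833 df [-0.58  0.97 -2.28] dt [ 0.036  0.367 -0.028] [ 503.34934808 -257.63196233  132.46936894] 7.529682344557473
[ 1.13  0.59 -0.88  2.14  1.06  0.35  0.95]
```

View pics/lift.png

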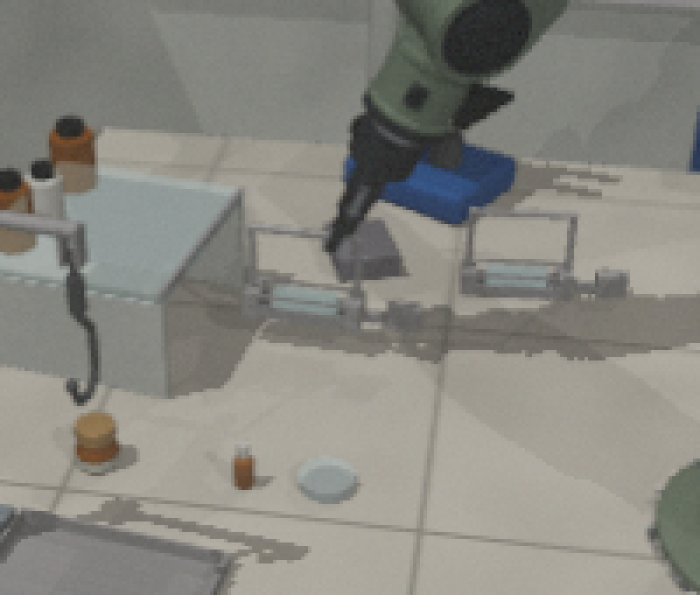

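The rack is held by its bar at (330,245), level and 40 mm up, and the hook hangs still at (85,350). Next, the carry under the hook to its open side.

Run:
```python
from h import *
t=.42;Rh=R(YS,t)
def T(x,y,z): return st(x-38,y,z)+19*Rh[:,2]
p=np.array(read_state()['eef_pos']);
movel(p+[0,0,45],max_speed=100)
try: movel(T(-40,75,195),Rh,max_speed=160)
except PlanningError as e: print('PE',e); raise
print(read_state()['time'],np.round(read_state()['qpos'],2))
movel(T(0,75,288),max_speed=100)
s=read_state();print(s['time'],np.round(s['qpos'],2),s['finger_gap'])
c=snap('side');save(c,'d4.pkl')
c2=snap('scene');save(c2,'s4.pkl')
for n,k in(('d',c),('s',c2)):
    P=cloud(k).reshape(-1,3);P=P[k['range_z'].reshape(-1)>0];q=P-PV;x=q@U;y=q@V;z=q[:,2]
    m=(z>-95)&(z<-65)&(abs(y-75)<20)&(x>-12)&(x<75)
    print(n,m.sum(),'bar y',np.median(y[m]).round(1),'z top',np.percentile(z[m],[50,95]).round(1),'xmax',x[m].max().round(1))
    m=(z>-225)&(z<-150)&(abs(y-75)<40)&(x>-160)&(x<110);print('  rack x',x[m].min().round(1),x[m].max().round(1))
im=np.hstack([cv2.resize(c2['image'][70:260,260:420],(400,475),interpolation=3),cv2.resize(c['image'][120:310,110:270],(400,475),interpolation=3)])
cv2.imwrite('pics/pre.png',np.clip(im*1.5,0,255).astype('uint8'))
```

```text
36.9583 [-0.06  0.63 -0.88  1.88  1.14  0.9  -0.12]
38.1167 [ 0.02  0.57 -0.95  1.71  0.97  1.02  0.14] 6.543903843371753
d 87 bar y 77.8 z top [-80.7 -77.8] xmax 63.5
  rack x -140.3 66.5
s 78 bar y 72.4 z top [-79.8 -76.1] xmax 68.4
  rack x -136.9 72.1
```

View pics/pre.png

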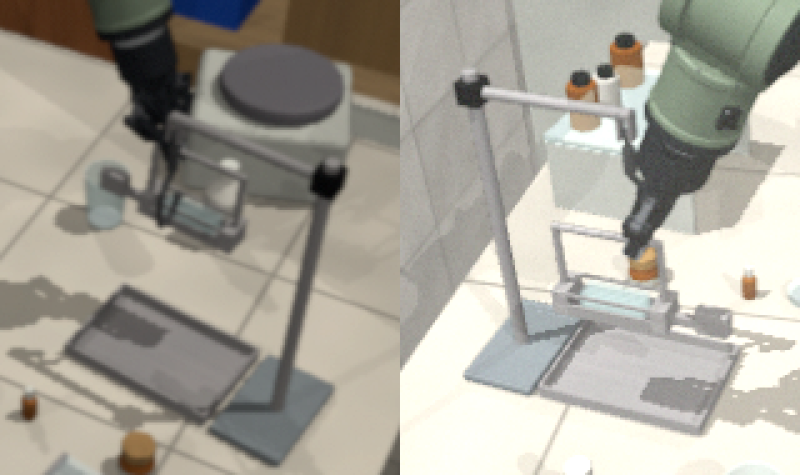

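The rack is level beside the hook on its open side. The bar measures y ≈ 75, about 82 below the pivot, with its far post at x ≈ 66, all as planned. Now I'll move it in over the tip and lower it.

Run:
```python
from h import *
t=.42;Rh=R(YS,t)
def T(x,y,z): return st(x-38,y,z)+19*Rh[:,2]
movel(T(0,0,288),max_speed=70)
print(read_state()['time'],read_state()['ft_force'])
movel(T(0,0,252),max_speed=40)
wait(.2);f=np.array(read_state()['ft_force'])
g=movel(T(0,0,239),max_speed=10,guard=2.0)
s=read_state();print(g,s['time'],np.array(s['ft_force'])-f,np.array(s['eef_pos'])-T(0,0,244.5))
for nm in('side','scene'):
    c=snap(nm);save(c,nm+'5.pkl')
c2=load('scene5.pkl');c=load('side5.pkl')
im=np.hstack([cv2.resize(c2['image'][70:230,260:420],(400,400),interpolation=3),cv2.resize(c['image'][130:290,120:280],(400,400),interpolation=3)])
cv2.imwrite('pics/hung.png',np.clip(im*1.5,0,255).astype('uint8'))
```

```text
39.4417 [ 0.67843634  0.45920946 -2.73830781]
True 41.4583 [0.22397013 0.11936855 3.78823234] [-0.16038157 -0.1339589   0.08985675]
```

View pics/hung.png

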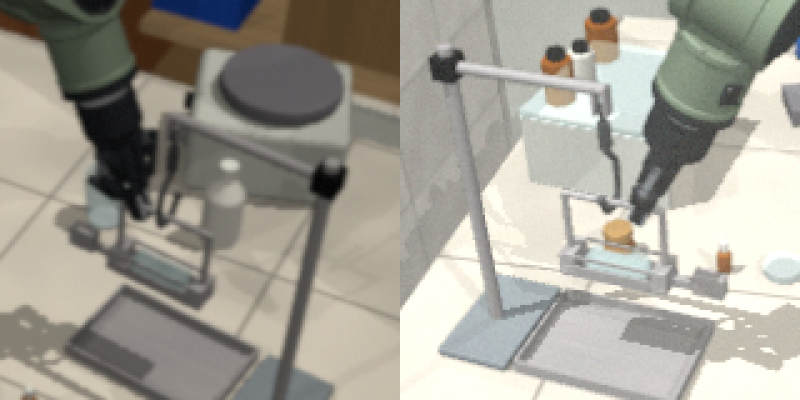

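The bar sits in the hook: contact came at the throat height and the hook carries the weight. Now to release, retreat and check.

```bash
cat >> h.py <<'E'
def racktilt(n=5,dt=.2):
    for i in range(n):
        c=snap('side');P=cloud(c).reshape(-1,3);P=P[c['range_z'].reshape(-1)>0];q=P-PV;x=q@U;y=q@V;z=q[:,2]
        m=(z>-140)&(z<-100)&(abs(y)<20)&(abs(x)<58)&(abs(x)>15)
        m2=(z>-250)&(z<-190)&(abs(y)<50)&(abs(x)<75)
        a=np.polyfit(x[m],z[m],1);print(read_state()['time'],m.sum(),'bar tilt',a[0].round(3),'z0',a[1].round(1),'basket y',y[m2].mean().round(1),'x',x[m2].mean().round(1),'post x',x[(z>-180)&(z<-130)&(abs(y)<20)&(abs(x)<85)&(x>0)].max().round(1));wait(dt)
E
python3 - <<'E'
from h import *
Rh=R(YS,.42)
open_gripper()
p=np.array(read_state()['eef_pos']);movel(p-70*Rh[:,2],max_speed=60)
p=np.array(read_state()['eef_pos']);movel(p-80*U+[0,0,20],max_speed=120)
racktilt()
c=snap('side');c2=snap('scene')
im=np.hstack([cv2.resize(c2['image'][70:230,260:420],(400,400),interpolation=3),cv2.resize(c['image'][130:290,120:280],(400,400),interpolation=3)])
cv2.imwrite('pics/end.png',np.clip(im*1.5,0,255).astype('uint8'))
E
```

```text
44.4917 90 bar tilt -0.037 z0 -123.7 basket y 7.5 x -5.8 post x 62.3
44.7417 90 bar tilt -0.05 z0 -123.4 basket y 7.8 x -6.5 post x 61.6
44.9917 90 bar tilt -0.039 z0 -123.4 basket y 7.3 x -5.2 post x 63.2
45.2417 90 bar tilt -0.044 z0 -123.5 basket y 7.1 x -5.3 post x 64.5
45.4917 91 bar tilt -0.037 z0 -123.6 basket y 7.8 x -5.7 post x 62.1
```

View pics/end.png

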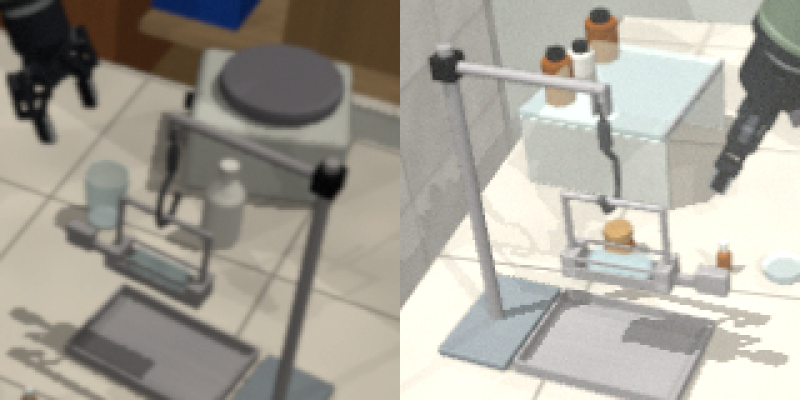

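It hangs in the hook, with the gripper clear. A short wait to let it settle, and a comparison with the tilt fitted while it was held level.

Run:
```python
from h import *
c=load('side5.pkl');P=cloud(c).reshape(-1,3);P=P[c['range_z'].reshape(-1)>0];q=P-PV;x=q@U;y=q@V;z=q[:,2]
m=(z>-140)&(z<-100)&(abs(y)<20)&(x<58)&(x>15);print('held, right half tilt',np.polyfit(x[m],z[m],1))
wait(6);racktilt(6,.1)
```

```text
held, right half tilt [  -0.14965077 -118.57838448]
51.8417 89 bar tilt -0.038 z0 -123.2 basket y 7.7 x -4.9 post x 62.6
51.9917 92 bar tilt -0.047 z0 -123.7 basket y 7.5 x -5.9 post x 63.6
52.1417 91 bar tilt -0.042 z0 -123.7 basket y 7.2 x -5.3 post x 63.5
52.2917 92 bar tilt -0.049 z0 -123.7 basket y 7.1 x -5.5 post x 62.6
52.4417 88 bar tilt -0.038 z0 -123.7 basket y 7.1 x -5.7 post x 64.6
52.5917 92 bar tilt -0.044 z0 -123.4 basket y 7.5 x -5.9 post x 63.3
```

```bash
python3 -c "
from workcell import *
print(finish_job())"
```

```text
the job is handed in; nothing more can be done
None
```

The job is handed in at about 53 s of the 72 s allowed: the rack hangs at rest by its bar in the steadied hook, about 2.4° off dead level, which I left uncorrected. It was slid clear of the shelf and let go first, the gripper is clear, and I saw nothing else moved.

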